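# Shut the sample case and show it to the inspection camera

## Robot

A 6-joint arm with a two-finger parallel gripper is mounted at the origin on a cart in front of the work surface, level with it; the furniture and walls round the work are solid. World frame = base frame: x ahead of the robot, y to its left, z up, the work surface at z = 0. Lengths are in m, angles in degrees, forces in N, time in s.
With the tool pointing down it reaches from about 0.25 to 0.775 m from the base axis. Payload 4 kg.
Tool frame: the origin (TCP) lies midway between the tips of the shut fingers; the grasp point (between the pads) lies 19 mm behind it; z points along the fingers, y is the line along which they close (so a half turn about z gives the same grasp; the last joint's range is limited). The gripper opens to 85 mm and grips with 20 to 120 N. Pads are 22 mm wide; open, the fingers measure 114 mm over their backs; the gripper's body (76 mm by 85 mm) begins 54 mm behind the grasp point. The pads swing forward as they close: fully open they stand 13 mm farther back than shut.
Start: joints at [-68.933, 4.996, 78.535, -0, 96.463, -5.907], TCP at [0.249, -0.49, 0.231] pointing down, gripper open.
Joint ranges: [-177.83, 177.83], [-43.37, 116.18], [15.69, 146.23], [-61.86, 241.86], [9.47, 152.12], [-147.06, 147.06]. Speed limits (degrees/s): [159.86, 159.86, 180, 180, 180, 180].

## Interface

Orientations are given as [roll, pitch, yaw] about the fixed x, y, z axes, in that order (R = Rz(yaw) Ry(pitch) Rx(roll)).
In Python, from bench import get_state, camera, hand_in, search_frame, landmark_of gives the robot as it stands. The module is installed in compiled form; this text tells all that it offers.
- The arm moves only by the tool play_rows, never from a script. Its arguments are lists of equal length, an entry for each row: "translation": the shift along the tool's x, y, z in cm, a list of three; "angular": the turn, a rotation vector about the tool's x, y, z in degrees, a list of three; "fingers": the opening, from -1 (shut) to 1 (fully open), so that 0 is half open. In form: {"translation": [[dx, dy, dz], ...], "angular": [[rx, ry, rz], ...], "fingers": [fingers, ...]}. A call has 1 to 5 rows; each row is the pose to reach, as a shift and turn from the pose commanded when the call began, along the tool's axes at that moment; what a row does not reach only later rows make up. A row lasts 1/8 s, in which the tool goes at most 62.5 mm and 10.7 degrees, less where a joint would pass 70% of its speed; a pose out of reach is approached as far as the arm can. A call with a gripper value outside its range is refused whole. The fingers move at their own pace and stop on an object; the grip force is fixed at half the most. Time passes only in rows, so rows that repeat a pose let the fingers close. It gives the time, the measured TCP pose, the force, the opening and the grip force at its end, in the units of the state.
- get_state(): the state, without advancing time (a new reading comes with each control period).
- camera(name): name is "scene" or "top"; returns a dict with "pixels" (400x640x3 uint8, red, green, blue), "depth" (400x640 float32, m along the optical axis (not along the pixel's ray), 0 where there is no reading), "mtx" (3x3 intrinsics, pixels), "D" ([k1, k2, p1, p2, k3] as OpenCV has them; the pictures are not rectified), "rvec" (rotation vector, rad) and "tvec" (3), from world to camera coordinates, as OpenCV has them. Camera axes: x right, y down, z forward; pixel columns grow to the right and rows downward; lengths in m; the calibration is good to about 2 mm. A picture is of the moment at which its call begins.
- hand_in(): hands the job in; it is judged then, once.
Trained networks look in a picture, given as the dict that the camera call returned (one of the last four; its "shot" number tells which), for a name from the list of things; names that differ only in an ending like _2 or _b are one class to them, and where a whole thing is asked for, a point or a joint stands for the part that bears it (a point fixed in the world has none). Each returns a list of dicts, best first, with "conf" (0 to 1); they miss things now and then, are a little off and sometimes report something else, mostly with a low value. They report only what shows in the picture. A call takes as long as a camera call.
- search_frame(picture, name): "at" ([x, y, z] in m, in world coordinates, good to about 4 mm: the middle of the surface that is visible of it).
- landmark_of(picture, name): "at" ([x, y, z] in m, in world coordinates, good to about 4 mm: a listed point, or the origin of a listed thing).
The state is a dict: "time": time; "q": joint angles; "qd": joint speeds; "joint_efforts": joint torques, N m; "tcp_pos": TCP position; "ee_rot": TCP orientation; "ft_force": force on the tool from outside, world axes, zero at the start; "ft_torque": the same for the moment, N m; "grip_width": opening from 0.0 (shut) to 1.0 (fully open); "gripper_force": force on a finger pad.
Only numpy, scipy, OpenCV 4.12 (cv2) and the standard library are available. Lean on these libraries where they do the work, as an engineer would, in place of code of your own. Each camera call takes 0.05 s, during which the arm holds its last target. There are 200 camera calls.

## Task

Shut the small hinged grey case fully, edge to edge, while it stands on the table; then pick it up by the two ends of its lower half and hold it level in front of the inspection camera, clasp side squarely facing the lens, the middle of the clasp side at lens height, centred, 10 cm from the glass. Finish while still holding it there, shut and steady; do not touch the camera or its stand and leave the other loose things where they are.

Things in the scene. Friction and masses are not known exactly. Their poses are not given: they have to be found in the camera images.
- case: Loose grey plastic case in two hinged halves, a brass nipple fixed inside; 0.32 kg. Origin: centre of its underside, z up. Shut it is 80 (x) x 60 (y) x 44 (z) mm: lower half 28 mm high, lid 16. Clasp side: its -x face; hinge: along y at its +x face. Grip the lower half by its flat ends (+y, -y, 60 mm apart; the lid is 58 mm wide there).
- case_lid (a joint): Angle of the case's lid, rad: 0 = shut, edge to edge; grows as the lid swings up and back over the hinge (1.57 = upright, limit 2.3). The hinge is stiff (0.05 N m friction): the lid stays where it is left; about 1 N at its free edge moves it. There is no latch that snaps.
- clasp_face (a point): Point at the middle of the case's clasp side, on the seam: at (-43, 0, 28) mm in the frame of the case. Same axes as the case.
- hinge_mid (a point): Middle of the hinge axis: at (42, 0, 28) mm in the frame of the case; the axis runs along the case's y. The lid's free edge is 82 mm from it; the lid's outer face lies 16 mm off the plane through the hinge axis and the lid's rim.
- camera_stand: Inspection camera on a stand, fixed to the table: 100x110 mm foot plate, 265 mm high post, small grey camera with black lens and white ring light that looks level along the stand's -x. Origin: centre of the foot's underside, on the table.
- lens (a point): Centre of the camera's front glass, 59 mm from the stand's origin along its -x, 200 mm above the table. Same axes as the stand.
- view_point (a point): Point on the lens axis 100 mm in front of the glass (159 mm from the stand's origin along its -x, 200 mm above the table): where the middle of the clasp side belongs. Same axes as the stand.
- coupling_32: Bystander, loose: grey plastic pipe coupling lying on its side, 37x54x36 mm. Origin: centre of its underside.
- elbow_20: Bystander, loose: small cream plastic pipe elbow, 47x47x30 mm. Origin: centre of its underside.
- capacitor_al: Bystander, loose: upright aluminium can capacitor, 48 mm across, 117 mm tall. Origin: centre of its underside.
- brass_nipple_b: Bystander, loose: brass pipe nipple lying loose on the table, 25x47x22 mm. Origin: centre of its underside.
- ptfe_roll: Bystander, loose: flat roll of white thread tape, 51 mm across, 14 mm high. Origin: centre of its underside.
- relay_box: Bystander, loose: small grey carton, 44x56x34 mm. Origin: centre of its underside.

How it is judged (in metres and radians):
On the way:
1. the case is shut edge to edge while it stands on the table (value of joint case_lid below 0.04 rad and height (world z) of case below 0.012 m and angle between case's own z axis and vertical below 0.15 rad), for 0.2 s.
At the end, for the whole second after the job is handed in: The case is held in the fingers, clear of table and stand, shut (lid within 0.05 rad), the middle of its clasp side within 22 mm of the point 100 mm in front of the lens, the clasp side facing the lens within 0.16 rad, level within 0.14 rad, at rest (distance between clasp_face and view_point below 0.022 m and angle between the x axis of case and the x axis of camera_stand, either way round below 0.16 rad and x of hinge_mid in the frame of camera_stand below -0.2 m and angle between case's own z axis and vertical below 0.14 rad and value of joint case_lid below 0.05 rad and height (world z) of case above 0.14 m and contact force between the fingers and case above 2 N and contact force between case and camera_stand below 0.3 N and linear speed of case below 0.02 m/s and angular speed of case below 0.15 rad/s); the arm keeps its last pose, push and grip.
It fails at once if the camera or its stand is touched with more than 2 N (contact force between any of the arm, the fingers, case and camera_stand above 2 N).
It fails at once if a bystander is moved by more than 30 mm (distance of any of coupling_32, elbow_20, capacitor_al, brass_nipple_b, ptfe_roll, relay_box from where it was at the start of the episode above 0.03 m).
It also fails if it takes over 58 s, if anything falls off the work surface, if the arm or the gripper's body presses on something with over 40 N, if the wrist force passes 120 N, or if a joint passes its speed limit or range.

## Working session

There is one attempt and no reset: what is moved stays moved. The work goes in short steps, Python scripts to look and compute and a tool call to move; the robot and the scene stay as the last step left them, time stands still between calls to the robot, and variables do not carry over. Pictures are saved under pics/ and viewed, at most 10 in all, crops included, and the job is handed in when it is done.

Besides the shell and the picture viewer there is one more tool, called after ">>>" as name(argument=value, ...) on one line, values as JSON. play_rows: Moves the arm, as the interface text tells. Its arguments: {"type":"object","properties":{"translation":{"type":"array","items":{"type":"array","items":{"type":"number"}}},"angular":{"type":"array","items":{"type":"array","items":{"type":"number"}}},"fingers":{"type":"array","items":{"type":"number"}}},"required":["translation","angular","fingers"]}

```bash
mkdir -p pics
cat > look.py <<'E'
import cv2,numpy as np
from bench import *
def snap(n,f):
    p=camera(n); cv2.imwrite(f'pics/{f}.png',p["pixels"][:,:,::-1]); return p
def cloud(p):
    h,w=p["depth"].shape
    u,v=np.meshgrid(np.arange(w),np.arange(h))
    xy=cv2.undistortPoints(np.stack([u,v],-1).reshape(-1,1,2).astype(np.float64),np.array(p["mtx"]),np.array(p["D"])).reshape(h,w,2)
    z=p["depth"]; P=np.dstack([xy*z[...,None],z])
    R=cv2.Rodrigues(np.array(p["rvec"],float))[0]
    W=(P-np.array(p["tvec"]).ravel())@R; W[z==0]=np.nan
    return W
E
python3 - <<'E'
from look import *
print(get_state())
for c in("scene","top"):
    p=snap(c,c+"0")
    for n in["case","hinge_mid","clasp_face","camera_stand","lens","view_point","coupling_32","elbow_20","capacitor_al","brass_nipple_b","ptfe_roll","relay_box"]:
        print(c,n,[(np.round(d["at"],3).tolist(),round(d["conf"],2)) for d in landmark_of(p,n)][:2])
E
```

```text
{'time': 0.0, 'q': array([-6.89315813e+01,  5.04044645e+00,  7.86267865e+01, -1.35538161e-04,
        9.64630805e+01, -5.90807976e+00]), 'qd': array([-0.05985491,  0.05350677, -0.00050475, -0.08646189,  0.00522132,
       -0.07671248]), 'joint_efforts': array([ 2.20833463e-04, -3.51866734e+01, -3.13273895e+01, -1.06310915e-04,
        1.06798788e-02, -2.55986481e-05]), 'tcp_pos': array([ 0.2492972 , -0.48968418,  0.2301083 ]), 'ee_rot': array([-1.79870365e+02, -1.32795219e-02,  2.69764684e+01]), 'ft_force': array([ 0.11564578,  0.02691257, -1.0918485 ]), 'ft_torque': array([-0.00560804, -0.03093364,  0.02998883]), 'gripper_force': 0.0, 'grip_width': 1.000773592219579}
scene case [([0.497, -0.141, -0.001], 0.66), ([0.38, 0.16, -0.0], 0.44)]
scene hinge_mid [([0.535, -0.145, 0.03], 0.9)]
scene clasp_face [([0.454, -0.129, 0.03], 0.89)]
scene camera_stand [([0.565, 0.302, 0.0], 0.66)]
scene lens [([0.551, 0.246, 0.198], 0.63)]
scene view_point []
scene coupling_32 [([0.407, 0.06, 0.0], 0.56)]
scene elbow_20 [([0.467, -0.311, 0.001], 0.7)]
scene capacitor_al [([0.38, 0.162, -0.001], 0.77)]
scene brass_nipple_b [([0.389, -0.26, -0.006], 0.73)]
scene ptfe_roll [([0.509, 0.125, 0.003], 0.75)]
scene relay_box []
top case [([0.497, -0.136, 0.004], 0.7)]
top hinge_mid [([0.536, -0.146, 0.026], 0.61), ([0.495, -0.134, 0.004], 0.32)]
top clasp_face [([0.454, -0.129, 0.028], 0.61)]
top camera_stand [([0.566, 0.3, -0.004], 0.7)]
top lens [([0.555, 0.245, 0.2], 0.58)]
top view_point []
top coupling_32 [([0.403, 0.058, 0.001], 0.72)]
top elbow_20 [([0.466, -0.316, 0.001], 0.47)]
top capacitor_al [([0.388, 0.162, -0.006], 0.81), ([0.498, -0.135, 0.006], 0.48)]
top brass_nipple_b [([0.387, -0.263, 0.0], 0.66)]
top ptfe_roll [([0.514, 0.122, 0.001], 0.64)]
top relay_box [([0.454, -0.129, 0.026], 0.56), ([0.646, -0.263, -0.003], 0.54)]
```

View pics/scene0.png

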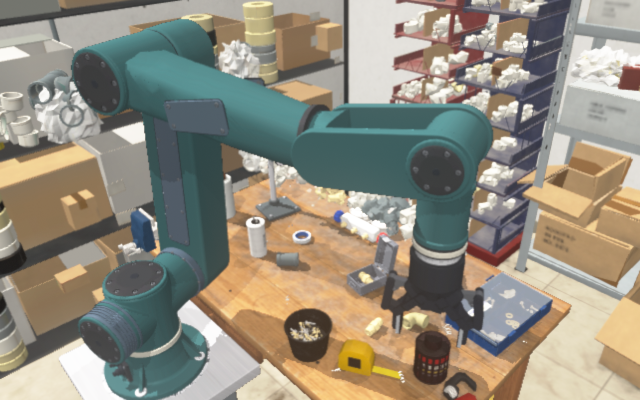

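View pics/top0.png

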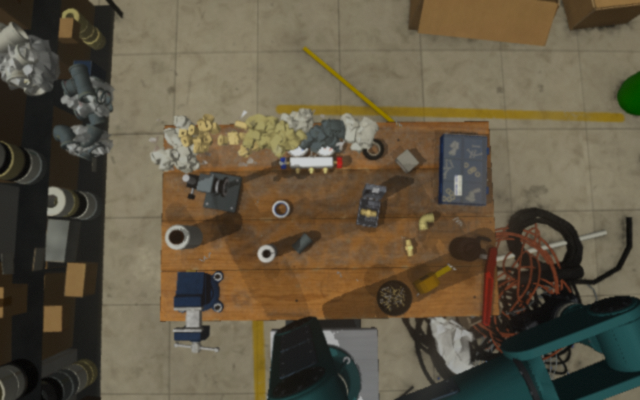

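Run:
```python
from look import *
# refine case and stand yaw; lid angle
A=[]
for k in range(4):
  for c in("scene","top"):
    p=camera(c)
    g=lambda n:[np.array(d["at"]) for d in landmark_of(p,n)][:1]
    h,cl,st,le=g("hinge_mid"),g("clasp_face"),g("camera_stand"),g("lens")
    if h and cl: d=(h[0]-cl[0]);print(c,"case yaw",np.degrees(np.arctan2(d[1],d[0])),h[0].round(3),cl[0].round(3))
    if st and le: d=st[0]-le[0];print(c,"stand yaw",np.degrees(np.arctan2(d[1],d[0])),st[0].round(3),le[0].round(3))
  if k==0:pass
p=camera("scene");W=cloud(p);np.save("s.npy",W)
W2=cloud(camera("top"))
h=np.array([.536,-.145]);yaw=np.radians(-10);
for n,w in(("scene",W),("top",W2)):
  q=w.reshape(-1,3);q=q[~np.isnan(q[:,0])];d=q[:,:2]-h
  x=d@[np.cos(yaw),np.sin(yaw)];y=d@[-np.sin(yaw),np.cos(yaw)]
  m=(abs(y)<.033)&(abs(x)<.12)&(q[:,2]>.006)
  X=np.c_[x,y,q[:,2]][m]
  print(n,m.sum());
  for zz in np.arange(.0,.14,.01):
    s=X[(X[:,2]>=zz)&(X[:,2]<zz+.01)]
    if len(s):print(round(zz,2),len(s),s.min(0).round(3),s.max(0).round(3))
# foot plate
  d=q-np.array([.565,.302,0]);m=(abs(d[:,0])<.1)&(abs(d[:,1])<.1)&(q[:,2]>.003)&(q[:,2]<.02)
  if m.sum()>20:
    r=cv2.minAreaRect(q[m][:,:2].astype(np.float32));print("foot",r)
```

```text
scene case yaw -13.9701393386033 [ 0.537 -0.145  0.03 ] [ 0.456 -0.125  0.029]
scene stand yaw 74.45900419641247 [ 0.566  0.299 -0.001] [0.551 0.246 0.198]
top case yaw -9.607261601848924 [ 0.536 -0.145  0.026] [ 0.453 -0.13   0.026]
top stand yaw 78.92979742206062 [0.563 0.3   0.002] [0.552 0.245 0.204]
scene case yaw -12.908776700001374 [ 0.539 -0.147  0.03 ] [ 0.456 -0.128  0.029]
scene stand yaw 81.493598982695 [ 0.564  0.301 -0.001] [0.555 0.244 0.196]
top case yaw -10.5555795027552 [ 0.538 -0.146  0.027] [ 0.451 -0.13   0.027]
top stand yaw 81.10324743393959 [ 0.562  0.299 -0.   ] [0.553 0.244 0.201]
scene case yaw -11.845391459584752 [ 0.536 -0.146  0.03 ] [ 0.456 -0.129  0.028]
scene stand yaw 81.72065489205566 [ 0.564  0.303 -0.001] [0.556 0.244 0.197]
top case yaw -9.943877936003405 [ 0.536 -0.146  0.028] [ 0.449 -0.131  0.027]
scene case yaw -12.200468727380791 [ 0.539 -0.145  0.03 ] [ 0.454 -0.127  0.03 ]
scene stand yaw 81.89709070479556 [ 0.563  0.302 -0.002] [0.555 0.243 0.197]
top case yaw -11.815313893784557 [ 0.537 -0.148  0.025] [ 0.454 -0.131  0.027]
top stand yaw
[... 831 characters left out ...]
0.006] [0.093 0.029 0.01 ]
0.01 82 [-0.082 -0.029  0.01 ] [-0.002  0.029  0.02 ]
0.02 181 [-0.08  -0.032  0.02 ] [0.017 0.029 0.03 ]
0.03 102 [-0.078 -0.03   0.03 ] [0.018 0.029 0.039]
0.04 23 [ 0.007 -0.028  0.04 ] [0.021 0.027 0.05 ]
0.05 17 [ 0.007 -0.031  0.05 ] [0.023 0.025 0.06 ]
0.06 12 [ 0.011 -0.029  0.061] [0.023 0.027 0.069]
0.07 4 [ 0.01  -0.028  0.073] [0.027 0.027 0.076]
0.08 6 [ 0.012 -0.029  0.082] [0.024 0.027 0.089]
0.09 4 [ 0.014 -0.031  0.09 ] [0.03  0.027 0.099]
0.1 105 [ 0.012 -0.03   0.1  ] [0.033 0.027 0.11 ]
0.11 30 [ 0.01  -0.029  0.11 ] [0.03  0.018 0.116]
foot ((0.5649980902671814, 0.30262014269828796), (0.1983432024717331, 0.19875703752040863), 89.86001586914062)
```

```bash
cat > rel.py <<'E'
import numpy as np,sys
from scipy.spatial.transform import Rotation as Ro
from bench import get_state
H=np.array([.537,-.146]);Y=np.radians(-11.3)
c=np.array([np.cos(Y),np.sin(Y)])
def hp(dx,z): return np.r_[H+dx*c,z]
def rel(p,yaw):
    s=get_state();R=Ro.from_euler('xyz',s["ee_rot"],degrees=True)
    T=Ro.from_euler('xyz',[180,0,yaw],degrees=True)
    print("trans cm",(R.inv().apply(np.array(p)-s["tcp_pos"])*100).round(2),"rot",np.degrees((R.inv()*T).as_rotvec()).round(1))
E
python3 -c "
from rel import *
rel(hp(.10,.231),168.7)
q=np.load('s.npy').reshape(-1,3);d=q-hp(.09,0);m=(np.hypot(d[:,0],d[:,1])<.06)&(q[:,2]>.01);print(q[m][:,2].max() if m.any() else 0, m.sum())"
```

```text
trans cm [ 4.909e+01 -1.144e+01  3.000e-02] rot [   0.     0.  -141.7]
0.10651193233021893 11
```

>>> play_rows(translation=[[5,-1.2,0],[10,-2.4,0],[15,-3.6,0],[20,-4.8,0],[25,-6,0]], angular=[[0,0,-10],[0,0,-20],[0,0,-30],[0,0,-40],[0,0,-50]], fingers=[-1,-1,-1,-1,-1])

```text
time: 4.03
tcp_pos: [0.4462, -0.3222, 0.2315]
ee_rot: [180.0, 0.0, 77.3]
ft_force: [0.0, -0.8, -0.4]
grip_width: 0.002
gripper_force: 0.0
```

```bash
python3 -c "
from rel import *
rel(hp(.10,.231),168.7)"
```

```text
trans cm [19.43 14.98  0.05] rot [  0.    0.  -91.4]
```

>>> play_rows(translation=[[4,3,0],[8,6,0],[12,9,0],[16,12,0],[19.4,15,0]], angular=[[0,0,-10],[0,0,-20],[0,0,-30],[0,0,-40],[0,0,-50]], fingers=[-1,-1,-1,-1,-1])

```text
time: 4.65
tcp_pos: [0.6362, -0.1666, 0.2314]
ee_rot: [180.0, 0.0, 127.3]
ft_force: [-0.3, 0.4, 0.2]
grip_width: -0.0
gripper_force: 0.0
```

>>> play_rows(translation=[[0,0,2],[0,0,5],[0,0,8],[0,0,11],[0,0,13.4]], angular=[[0,0,-10],[0,0,-20],[0,0,-30],[0,0,-40],[0,0,-41.4]], fingers=[-1,-1,-1,-1,-1])

```text
time: 5.28
tcp_pos: [0.6345, -0.1679, 0.0956]
ee_rot: [180.0, -0.1, 168.5]
ft_force: [-0.5, -0.1, -0.0]
grip_width: -0.002
gripper_force: 0.0
```

```bash
python3 -c "
from rel import *
rel(hp(.06,.097),168.7)
from look import *
snap('scene','s1')"
```

```text
trans cm [ 3.99  0.22 -0.13] rot [ 0.  -0.1 -0.2]
```

View pics/s1.png

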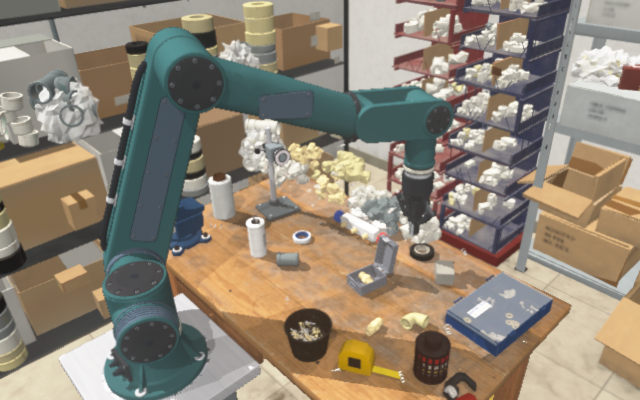

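>>> play_rows(translation=[[3.5,0.2,0],[5,0.2,0],[6,0.2,0],[7,0.2,-0.2],[8,0.2,-0.4]], angular=[[0,0,0],[0,0,0],[0,0,0],[0,0,0],[0,0,0]], fingers=[-1,-1,-1,-1,-1])

```text
time: 5.95
tcp_pos: [0.5571, -0.1503, 0.1021]
ee_rot: [-180.0, 0.1, 168.4]
ft_force: [-0.1, -1.6, -0.1]
grip_width: 0.005
gripper_force: 0.4
```

>>> play_rows(translation=[[0.9,0,0],[1.8,0,0.1],[2.6,0,0.2],[3.4,0,0.4],[4.2,0,0.8]], angular=[[0,0,0],[0,0,0],[0,0,0],[0,0,0],[0,0,0]], fingers=[-1,-1,-1,-1,-1])

```text
time: 6.58
tcp_pos: [0.5153, -0.1415, 0.0931]
ee_rot: [-180.0, -0.0, 168.4]
ft_force: [0.1, 0.4, 0.5]
grip_width: -0.0
gripper_force: 0.3
```

Run:
```python
from look import *
p=snap('scene','s2');print(p["shot"])
for n in("hinge_mid","clasp_face"):print(n,[(d["at"],d["conf"]) for d in landmark_of(p,n)][:1])
cv2.imwrite('pics/s2c.png',cv2.resize(p["pixels"][180:320,300:500,::-1],None,fx=3,fy=3))
```

```text
14
hinge_mid [([0.5378, -0.1455, 0.0299], 0.93)]
clasp_face [([0.4578, -0.1282, 0.0276], 0.76)]
```

View pics/s2c.png

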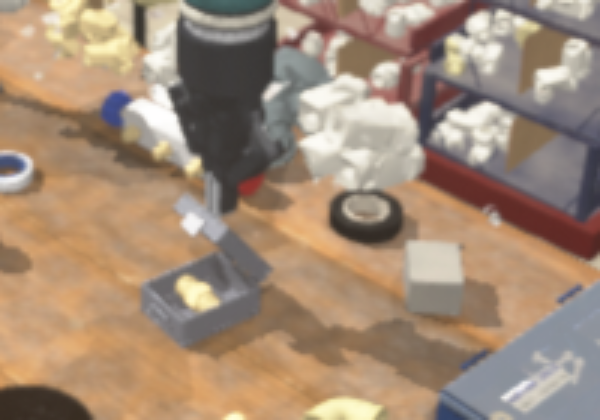

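>>> play_rows(translation=[[0.7,0,0.5],[1.3,0,1.0],[2.1,0,1.8],[2.6,0,2.4],[3.1,0,3.2]], angular=[[0,0,0],[0,0,0],[0,0,0],[0,0,0],[0,0,0]], fingers=[-1,-1,-1,-1,-1])

```text
time: 7.35
tcp_pos: [0.4851, -0.1352, 0.0608]
ee_rot: [-180.0, 0.0, 168.4]
ft_force: [-0.6, 0.0, 0.4]
grip_width: 0.0
gripper_force: 0.2
```

>>> play_rows(translation=[[0.2,0,0.5],[0.3,0,0.9],[0.3,0,1.3],[0.3,0,1.6],[0.3,0,1.75]], angular=[[0,0,0],[0,0,0],[0,0,0],[0,0,0],[0,0,0]], fingers=[-1,-1,-1,-1,-1])

```text
time: 7.98
tcp_pos: [0.4825, -0.1347, 0.044]
ee_rot: [-180.0, -0.0, 168.4]
ft_force: [-2.5, 0.0, 6.3]
grip_width: -0.002
gripper_force: 3.2
```

Touched down on the lid; press a little further.

>>> play_rows(translation=[[0,0,0.1],[0,0,0.15],[0,0,0.15],[0,0,0.15]], angular=[[0,0,0],[0,0,0],[0,0,0],[0,0,0]], fingers=[-1,-1,-1,-1])

```text
time: 8.48
tcp_pos: [0.4825, -0.1348, 0.0439]
ee_rot: [-180.0, 0.0, 168.4]
ft_force: [-5.1, 0.2, 8.6]
grip_width: -0.001
gripper_force: 4.1
```

>>> play_rows(translation=[[0,0,-2],[0,0,-6],[0,0,-6],[0,0,-6],[0,0,-6]], angular=[[0,0,0],[0,0,0],[0,0,0],[0,0,0],[0,0,0]], fingers=[-1,-1,1,1,1])

```text
time: 9.1
tcp_pos: [0.4816, -0.1344, 0.1007]
ee_rot: [180.0, -0.2, 168.4]
ft_force: [-0.2, 0.9, -0.3]
grip_width: 0.636
gripper_force: 0.0
```

Run:
```python
from look import *
from rel import *
hs=[];cs=[]
for c in("scene","top","scene","top"):
    p=snap(c,'s3'+c)
    g=lambda n:[(np.array(d["at"]),d["conf"]) for d in landmark_of(p,n)][:1]
    h,cl,k=g("hinge_mid"),g("clasp_face"),g("case")
    print(c,[(a[0].round(4),round(a[1],2)) for x in(h,cl,k) for a in x])
    if h and cl:d=h[0][0]-cl[0][0];print(np.degrees(np.arctan2(d[1],d[0])))
    W=cloud(p).reshape(-1,3);d=W-np.r_[.496,-.138,0];m=(np.hypot(d[:,0],d[:,1])<.055)&(W[:,2]>.036)&(W[:,2]<.056)
    q=W[m];
    if m.sum()>30:
        a=np.linalg.lstsq(np.c_[q[:,:2]-[.496,-.138],np.ones(len(q))],q[:,2],rcond=None)[0];print("top plane",a.round(4),len(q),cv2.minAreaRect(q[:,:2].astype(np.float32)))
    if c=="scene":cv2.imwrite('pics/s3c.png',cv2.resize(p["pixels"][180:320,300:500,::-1],None,fx=3,fy=3))
rel([.496,-.138,.104],168.7)
```

```text
scene [(array([ 0.537 , -0.1478,  0.0291]), 0.64), (array([ 0.4534, -0.1308,  0.0292]), 0.81), (array([ 4.974e-01, -1.376e-01,  4.000e-04]), 0.62)]
-11.494332047276444
top plane [0.0252 0.0299 0.0446] 604 ((0.4952412247657776, -0.14041084051132202), (0.06462106108665466, 0.08566667884588242), 79.91008758544922)
top []
scene [(array([ 0.5393, -0.1455,  0.031 ]), 0.65), (array([ 0.454 , -0.1298,  0.0269]), 0.97), (array([ 0.4961, -0.1405,  0.0017]), 0.56)]
-10.428927059546554
top plane [0.0246 0.0336 0.0448] 601 ((0.495007187128067, -0.14010033011436462), (0.06585362553596497, 0.08433328568935394), 80.23472595214844)
top []
trans cm [-1.39 -0.05 -0.16] rot [-0.   0.  -0.3]
```

View pics/s3c.png

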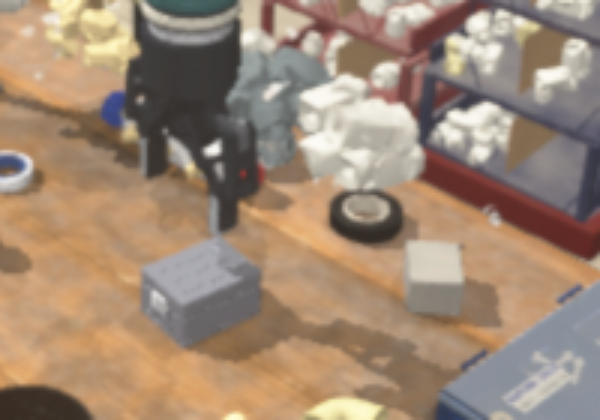

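>>> play_rows(translation=[[-1.4,0.05,1],[-1.4,0.05,3.5],[-1.4,0.05,6],[-1.4,0.05,8],[-1.4,0.05,9.5]], angular=[[0,0,-0.7],[0,0,-0.7],[0,0,-0.7],[0,0,-0.7],[0,0,-0.7]], fingers=[1,1,1,1,1])

```text
time: 10.52
tcp_pos: [0.496, -0.1369, 0.0063]
ee_rot: [180.0, -0.0, 169.1]
ft_force: [0.2, 0.7, -0.6]
grip_width: 1.002
gripper_force: 0.0
```

```bash
python3 -c "
from rel import *
rel([.496,-.139,-.003],169.2);s=get_state();print(s['ft_force'],s['grip_width'],s['tcp_pos'])"
```

```text
trans cm [-0.04 -0.2   0.93] rot [ 0.  -0.  -0.1]
[ 0.20239429  0.69377971 -0.63521645] 1.0015884414088503 [ 0.4960442  -0.13694626  0.00630912]
```

>>> play_rows(translation=[[0,-0.2,0.5],[0,-0.2,0.9],[0,-0.2,0.9],[0,-0.2,0.9],[0,-0.2,0.9]], angular=[[0,0,0],[0,0,0],[0,0,0],[0,0,0],[0,0,0]], fingers=[1,1,-1,-1,-1])

```text
time: 11.15
tcp_pos: [0.4968, -0.1393, -0.0006]
ee_rot: [-180.0, 0.1, 169.1]
ft_force: [1.1, 0.7, 3.3]
grip_width: 0.693
gripper_force: 68.4
```

>>> play_rows(translation=[[0,0,0],[0,0,0],[0,0,0],[0,0,0],[0,0,0]], angular=[[0,0,0],[0,0,0],[0,0,0],[0,0,0],[0,0,0]], fingers=[-1,-1,-1,-1,-1])

```text
time: 11.78
tcp_pos: [0.4968, -0.1393, -0.0007]
ee_rot: [-180.0, 0.1, 169.1]
ft_force: [-0.1, -0.0, 5.7]
grip_width: 0.689
gripper_force: 68.6
```

>>> play_rows(translation=[[0,0,-0.5],[0,0,-2],[0,0,-4],[0,0,-6],[0,0,-8]], angular=[[0,0,0],[0,0,0],[0,0,0],[0,0,0],[0,0,0]], fingers=[-1,-1,-1,-1,-1])

```text
time: 12.4
tcp_pos: [0.4955, -0.1389, 0.079]
ee_rot: [-180.0, -0.1, 169.1]
ft_force: [0.0, -0.2, -3.4]
grip_width: 0.687
gripper_force: 67.7
```

Run:
```python
from look import *
from rel import *
p=snap('scene','s4')
for n in("hinge_mid","clasp_face","case"):print(n,[(d["at"],d["conf"]) for d in landmark_of(p,n)][:1])
cv2.imwrite('pics/s4c.png',cv2.resize(p["pixels"][160:300,300:500,::-1],None,fx=3,fy=3))
```

```text
hinge_mid [([0.5347, -0.1439, 0.109], 0.82)]
clasp_face [([0.4531, -0.1285, 0.1075], 0.94)]
case [([0.4938, -0.1413, 0.0779], 0.67)]
```

View pics/s4c.png

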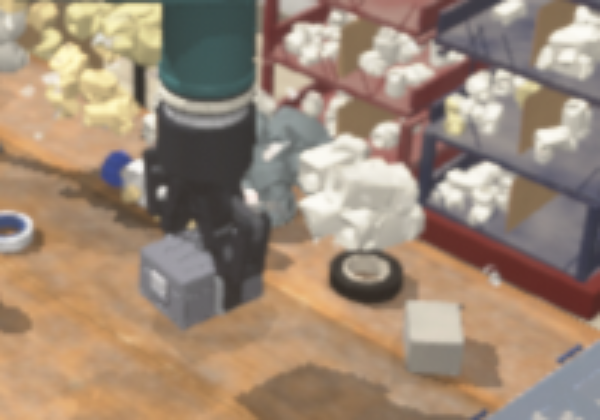

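>>> play_rows(translation=[[0,0,-2],[0,0,-4],[0,0,-6],[0,0,-8],[0,0,-9.2]], angular=[[0,0,8],[0,0,17],[0,0,26],[0,0,36],[0,0,45]], fingers=[-1,-1,-1,-1,-1])

```text
time: 13.22
tcp_pos: [0.4955, -0.1388, 0.1698]
ee_rot: [-179.9, -0.1, 123.8]
ft_force: [0.2, -0.3, -2.6]
grip_width: 0.691
gripper_force: 67.8
```

>>> play_rows(translation=[[0,0,0],[0,0,0],[0,0,0],[0,0,0],[0,0,0]], angular=[[0,0,9],[0,0,18],[0,0,27],[0,0,37],[0,0,44.6]], fingers=[-1,-1,-1,-1,-1])

```text
time: 13.85
tcp_pos: [0.495, -0.1387, 0.1683]
ee_rot: [-179.8, -0.0, 79.2]
ft_force: [-0.3, 0.2, -3.0]
grip_width: 0.687
gripper_force: 67.8
```

Run:
```python
from look import *
from rel import *
rel([.527,.102,.1715],79.5)
V=[]
for c in("scene","top")*2:
    p=camera(c)
    g=lambda n:(lambda l:np.array(l[0]["at"]) if l and l[0]["conf"]>.4 else None)(landmark_of(p,n))
    S=g("camera_stand");L=g("lens");C=g("clasp_face");print(c,S,L,C)
    W=cloud(p).reshape(-1,3);d=W-[.564,.301,0];m=(np.hypot(d[:,0],d[:,1])<.085)&(W[:,2]>.006)&(W[:,2]<.03)
    if m.sum()>20:print(m.sum(),W[m][:,2].mean(),cv2.minAreaRect(W[m][:,:2].astype(np.float32)))
```

```text
trans cm [24.24 -1.37 -0.3 ] rot [-0.2 -0.  -0.3]
scene [ 0.5636  0.3005 -0.0024] [0.5521 0.2468 0.1987] [ 0.5084 -0.0934  0.199 ]
636 0.01254356285951004 ((0.5664438605308533, 0.2991020679473877), (0.1499672830104828, 0.11201010644435883), 78.77096557617188)
top [ 0.5637  0.3006 -0.0028] [0.5552 0.2431 0.2004] [ 0.5071 -0.0948  0.197 ]
769 0.01017602983882733 ((0.5604621767997742, 0.3020416796207428), (0.12135288119316101, 0.12713901698589325), 84.56237030029297)
scene [ 0.5639  0.3034 -0.0025] None [ 0.504  -0.0949  0.2016]
639 0.012634839054439004 ((0.5678191184997559, 0.3121921122074127), (0.13974888622760773, 0.11300703138113022), 78.0043716430664)
top [5.632e-01 2.971e-01 2.000e-04] [0.5556 0.2463 0.2011] [ 0.5023 -0.0968  0.1996]
777 0.01017667406928429 ((0.5555936694145203, 0.2927466928958893), (0.11508500576019287, 0.12901772558689117), 78.11762237548828)
```

>>> play_rows(translation=[[3,-0.2,0],[7,-0.4,-0.1],[11,-0.7,-0.2],[15,-0.9,-0.3],[18,-1.1,-0.3]], angular=[[0,0,0],[0,0,0],[0,0,0],[0,0,0],[0,0,0]], fingers=[-1,-1,-1,-1,-1])

```text
time: 15.28
tcp_pos: [0.5182, 0.0416, 0.1735]
ee_rot: [180.0, -0.0, 79.5]
ft_force: [-0.4, -1.2, -4.1]
grip_width: 0.69
gripper_force: 67.8
```

>>> play_rows(translation=[[2,-0.1,0],[4,-0.2,0],[5.5,-0.3,0],[6.2,-0.3,0],[6.2,-0.3,0]], angular=[[0,0,0],[0,0,0],[0,0,0],[0,0,0],[0,0,0]], fingers=[-1,-1,-1,-1,-1])

```text
time: 15.9
tcp_pos: [0.5264, 0.1015, 0.1732]
ee_rot: [-180.0, 0.0, 79.5]
ft_force: [0.3, 0.3, -3.9]
grip_width: 0.687
gripper_force: 67.8
```

Run:
```python
from look import *
from rel import *
rel([.527,.102,.1715],79.5)
for c in("scene","top","scene"):
    p=snap(c,'s5'+c)
    for n in("hinge_mid","clasp_face","lens","camera_stand"):print(c,n,[(np.round(d["at"],4),round(d["conf"],2)) for d in landmark_of(p,n)][:1])
    if c=="scene":cv2.imwrite('pics/s5c.png',cv2.resize(p["pixels"][120:280,200:420,::-1],None,fx=3,fy=3))
print(get_state())
```

```text
trans cm [0.06 0.05 0.17] rot [-0.  0. -0.]
scene hinge_mid [(array([0.5207, 0.0624, 0.2032]), 0.59)]
scene clasp_face [(array([0.5387, 0.1446, 0.2055]), 0.71)]
scene lens [(array([0.5529, 0.2431, 0.1972]), 0.64)]
scene camera_stand [(array([ 0.5633,  0.3054, -0.001 ]), 0.58)]
top hinge_mid [(array([0.5158, 0.0601, 0.2006]), 0.37)]
top clasp_face []
top lens [(array([0.5541, 0.2431, 0.2036]), 0.75)]
top camera_stand [(array([5.638e-01, 3.006e-01, 1.000e-04]), 0.79)]
scene hinge_mid [(array([0.5221, 0.063 , 0.2027]), 0.59)]
scene clasp_face []
scene lens [(array([0.5512, 0.2462, 0.1957]), 0.92)]
scene camera_stand [(array([ 0.564 ,  0.3036, -0.0038]), 0.67)]
{'time': 16.65, 'q': array([ 4.85241240e+00,  4.29395405e+00,  8.58815364e+01, -7.71984474e-03,
        8.98204673e+01,  1.53768167e+01]), 'qd': array([ 0.14297891,  0.01676285, -0.01936238,  0.01163314,  0.03062671,
       -0.05224312]), 'joint_efforts': array([-2.01025698e-02, -3.60227931e+01, -3.26084340e+01,  6.13788543e-04,
       -2.55806735e-04, -8.10625193e-05]), 'tcp_pos': array([0.52643549, 0.10145069, 0.17330932]), 'ee_rot': array([1.79994055e+02, 6.37159654e-03, 7.94756193e+01]), 'ft_force': array([-0.40012801,  0.74608139, -3.09370789]), 'ft_torque': array([-0.02539915, -0.02687034, -0.01626279]), 'gripper_force': 67.75440216064453, 'grip_width': 0.6910032509160674}
```

View pics/s5c.png

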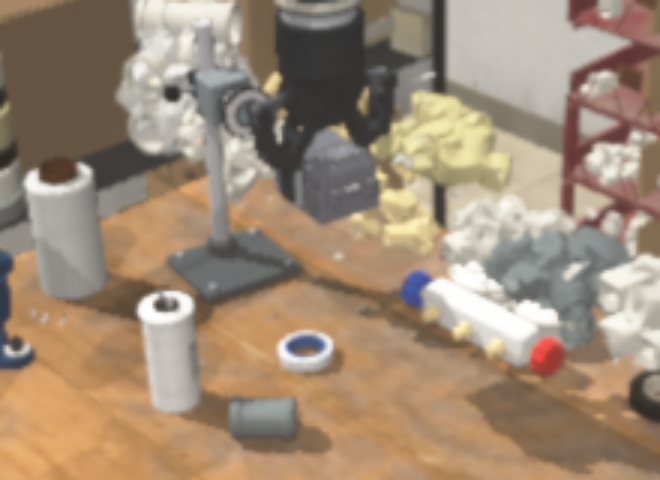

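The case is held shut and level, with its clasp side (around 320,150 in the crop) toward the lens (245,110). The bystanders are where they were. I'll lower it slightly, let it settle, then hand in.

>>> play_rows(translation=[[0,0,0.2],[0,0,0.2],[0,0,0.2],[0,0,0.2],[0,0,0.2]], angular=[[0,0,0],[0,0,0],[0,0,0],[0,0,0],[0,0,0]], fingers=[-1,-1,-1,-1,-1])

```text
time: 17.27
tcp_pos: [0.5264, 0.1015, 0.1713]
ee_rot: [180.0, 0.0, 79.5]
ft_force: [0.7, -0.4, -4.0]
grip_width: 0.69
gripper_force: 67.8
```

```bash
python3 -c "
from bench import *
print(hand_in())"
```

```text
the job is handed in; nothing more can be done
None
```

I shut the case on the table, picked it up by the ends of its lower half, and handed in at 17.3 s with it held level about 10 cm in front of the lens, clasp side facing it; the hand-in gave no verdict back.

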